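# Let the bare take-up reel back to its stop

### The arm

A 6-joint arm with a two-finger parallel gripper is mounted at the origin on the work surface. World frame = base frame: x ahead of the robot, y to its left, z up, the work surface at z = 0. Lengths are in m, angles in degrees, forces in N, time in s.
With the tool pointing down it reaches from about 0.3 to 0.75 m from the base axis. Payload 8.5 kg.
Tool frame: the origin (TCP) lies on the centre line of the jaws, within the pads' length; the fingertips stand 22 mm ahead of it and the grasp point (between the pads) lies 3 mm ahead of it (env.tip_reach is the distance from the TCP to the fingertips, in m); y points along the fingers, z is the direction in which the jaws open and shut, and the axes are right-handed (so a half turn about y gives the same grasp; the last joint's range is limited). The gripper opens to 85 mm and grips with 20 to 120 N. Pads are 22 mm wide; open, the fingers measure 114 mm over their backs; the gripper's body (76 mm by 85 mm) begins 54 mm behind the grasp point. The pads swing forward as they close: fully open they stand 13 mm farther back than shut.
Start: joints at [59.685, 21.807, 74.336, -0, 83.858, -12.336], TCP at [0.17, 0.523, 0.219] pointing down, gripper open.
Joint ranges: [-178.18, 178.18], [-50.72, 133.34], [12.68, 142.11], [-81.47, 261.47], [9.98, 163.14], [-165.26, 165.26]. Speed limits (degrees/s): [136.94, 136.94, 180, 180, 180, 180].

### API

Orientations are given as a 3x3 rotation matrix whose columns are the frame's x, y, z axes.
In Python, from rig import env, get_image gives the robot as it stands. The module is installed in compiled form; this text tells all that it offers.
- The arm moves only by the tool carry_out, never from a script. Its argument "targets" is a list that holds one entry, the list of rows, each a list of 7 numbers: the closure, from 0 (fully open) to 1 (shut), then the shift along the world's x, y, z in mm, then the turn, a rotation vector about the world's x, y, z in degrees. In form: [[[claw, dx, dy, dz, ax, ay, az], ...]]. A call has 1 to 20 rows; each row is the pose to reach, as a shift and turn from the pose commanded when the call began; what a row does not reach only later rows make up. A row lasts 1/12 s, in which the tool goes at most 41.7 mm and 7.16 degrees, less where a joint would pass 70% of its speed; a pose out of reach is approached as far as the arm can. A call with a gripper value outside its range is refused whole. The fingers move at their own pace and stop on an object; "squeeze" is the grip in N (left out, the last holds). Time passes only in rows, so rows that repeat a pose let the fingers close. It gives the time, the measured TCP pose, the force and the opening at its end, in the units of the state.
- env.observe(): the state, without advancing time (a new reading comes with each control period).
- get_image(name): name is "scene" or "top" or "wrist"; returns a dict with "img" (400x640x3 uint8, red, green, blue), "fx", "fy", "cx", "cy" (pixels), "rvec" (rotation vector, rad) and "tvec" (3), from world to camera coordinates, as OpenCV has them. Camera axes: x right, y down, z forward; pixel columns grow to the right and rows downward; lengths in m; the calibration is good to about 2 mm. A picture is of the moment at which its call begins. There is no depth.
- env.close_job(): hands the job in, once; it reports no verdict.
The state is a dict: "time_s": time; "q": joint angles; "qvel": joint speeds; "joint_efforts": joint torques, N m; "position": TCP position; "tool_rot": TCP orientation; "ft_force": force on the tool from outside, world axes, zero at the start; "wrist_torque": the same for the moment, N m; "grip_width": finger opening in m.
Only numpy, scipy, OpenCV 4.12 (cv2) and the standard library are available. Lean on these libraries where they do the work, as an engineer would, in place of code of your own. Each camera call takes 0.05 s, during which the arm holds its last target.

### The job

Two take-up reels stand on the bench, each held by a pawl; one carries a fat cardboard tube, the other is bare. On the bare reel, first swing the holding pawl well out of the ratchet teeth and leave it out, then turn the reel backwards by its crank (clockwise seen from above) until the crank arm comes up against the stop post, and let go. Do not touch the reel with the tube.

Things in the scene. Friction and masses are not known exactly. Their poses are not given: they have to be found in the camera images.
- bare_stand: Bare reel on a fixed round white foot (260 mm across). Origin: reel axis at bench level, z up. Ratchet wheel 164 mm across, 30-42 mm high; 80 mm flange; crank arm 16 mm wide, top 122 mm high, reaches 108 mm. Stop post 124 mm high at (x, y) = (-100, 15) mm: arm against it points along -x, grip at (-80, 0). Start: grip near (27, -75), turns clockwise via -y to -x once the pawl is out.
- pawl_pin (a point): Upright steel pin 16 mm thick on the bare reel's pawl, 30-125 mm high; point on its axis, 103 mm high. Seated at (0, 130) mm in bare_stand's frame. Pawl swings level about an upright pivot at (70, 100), boss 44 mm high, pin 76 mm from it. Draw the pin outward (clockwise, +y bending to +x): clear at 18 mm outward, end of swing 43 deg, 40 mm outward. Needs about 1 N, stays where left.
- crank_grip (a point): Centre of the black upright grip near the end of the bare reel's crank arm: cylinder 24 mm thick, 122-182 mm high, this point 152 mm high and 80 mm from the reel's axis. Fixed to the arm, does not spin on it. Reel turns with about 2 N here when the pawl is out, and stays where left; the seated pawl blocks clockwise turning after at most 25 degrees.
- tube_stand: The other reel, not to be touched: same stand, pawl and crank, but with a brown cardboard tube 112 mm across on its spindle. Fixed; origin on its axis at bench level, z up, laid out as bare_stand, crank at a similar start angle, grip reaching 182 mm high.

How it is judged:
By the outcome, as a careful person would: the job done as asked, in the order asked, and still so for the second after the job is handed in, with the robot touching nothing.
It also fails if it takes over 43 s, if anything falls off the work surface, if the arm or the gripper's body presses on something with over 40 N, if the wrist force passes 120 N, or if a joint passes its speed limit or range.

## Working session

There is one attempt and no reset: what is moved stays moved. The work goes in short steps, Python scripts to look and compute and a tool call to move; the robot and the scene stay as the last step left them, time stands still between calls to the robot, and variables do not carry over. Pictures are saved under pics/ and viewed, and the job is handed in when it is done.

Besides the shell and the picture viewer there is one more tool, called after ">>>" as a command line: name --argument value ..., lists and objects as JSON in quotes. carry_out: Moves the arm, as the interface text tells. Its arguments: {"type":"object","properties":{"targets":{"type":"array"},"squeeze":{"type":"number"}},"required":["targets"]}

```bash
mkdir -p pics; python3 - <<'E'
from rig import env,get_image
import cv2,numpy as np
for n in ["scene","top","wrist"]:
    d=get_image(n); cv2.imwrite(f"pics/{n}0.png",d["img"][:,:,::-1])
    R=cv2.Rodrigues(np.array(d["rvec"]))[0]
    print(n,d["fx"],d["cx"],d["cy"],(-R.T@np.array(d["tvec"]).ravel()).round(3))
s=env.observe();print(s["time_s"],s["position"],np.round(s["tool_rot"],3),s["grip_width"],s["ft_force"],env.tip_reach)
E
```

```text
scene 464.16730224848305 318.2843438638849 197.2599664089296 [ 0.924 -0.226  0.833]
top 444.1860790387339 320.9339288329583 199.53791563278182 [0.334 0.055 0.981]
wrist 330.2125057070655 320.1241563784252 201.06423435653724 [0.093 0.548 0.374]
0.15 [0.16965369 0.52293111 0.21855407] [[ 0.951 -0.001  0.309]
 [-0.309 -0.001  0.951]
 [-0.    -1.    -0.001]] 0.085063032218745 [ 0.64202751 -0.08296197  0.13400666] 0.022
```

View pics/top0.png

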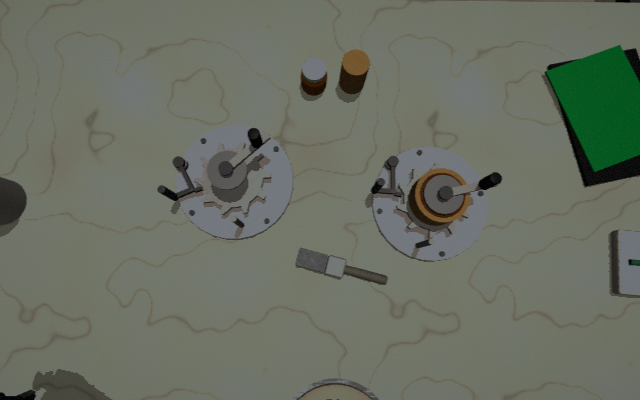

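View pics/scene0.png

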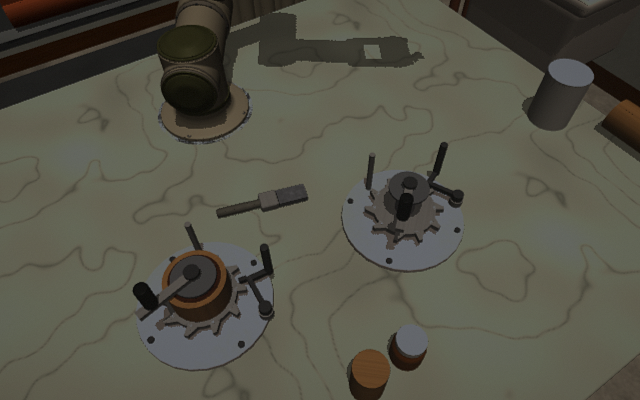

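```bash
python3 - <<'E'
import cv2
a=cv2.imread("pics/top0.png")[110:250,140:310]; a=cv2.convertScaleAbs(a,alpha=1.6)
cv2.imwrite("pics/top0z.png",cv2.resize(a,None,fx=4.2,fy=4.2,interpolation=cv2.INTER_CUBIC))
a=cv2.imread("pics/scene0.png")[130:280,330:480]; a=cv2.convertScaleAbs(a,alpha=1.6)
cv2.imwrite("pics/scene0z.png",cv2.resize(a,None,fx=4,fy=4,interpolation=cv2.INTER_CUBIC))
E
```

```text
(no output)
```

View pics/top0z.png

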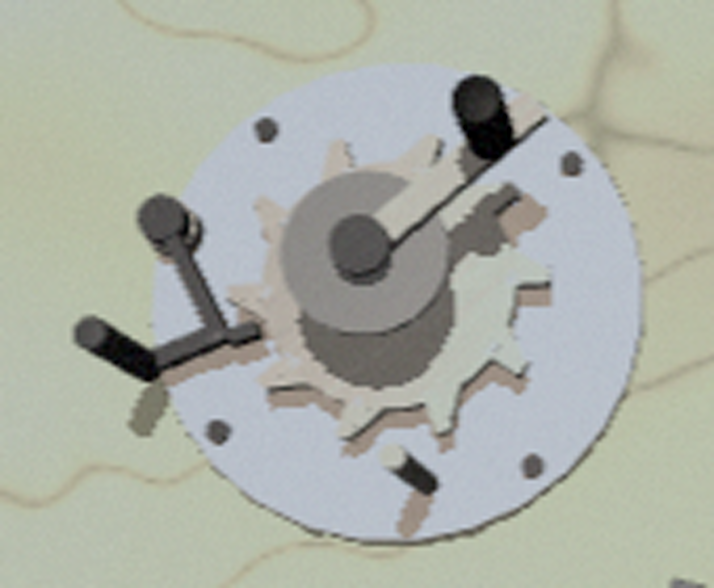

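View pics/scene0z.png

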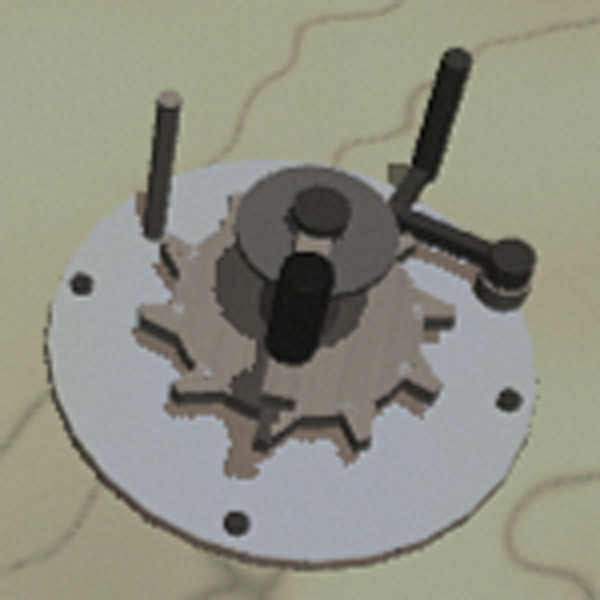

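View pics/wrist0.png

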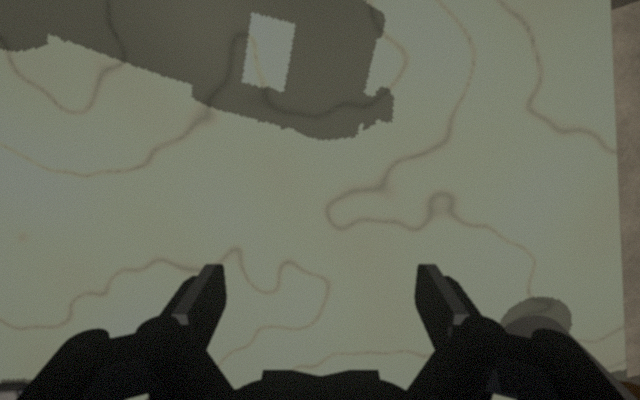

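```bash
cat > h.py <<'E'
import numpy as np,cv2
from rig import env,get_image
class Cam:
    def __init__(s,n):
        d=get_image(n); s.img=d["img"]; s.K=np.array([[d["fx"],0,d["cx"]],[0,d["fy"],d["cy"]],[0,0,1.]])
        s.rv=np.array(d["rvec"],float).reshape(3,1); s.t=np.array(d["tvec"],float).reshape(3,1)
        s.R=cv2.Rodrigues(s.rv)[0]; s.c=(-s.R.T@s.t).ravel()
    def ray(s,u,v): return s.R.T@np.linalg.inv(s.K)@np.array([u,v,1.])
    def on(s,u,v,z):
        r=s.ray(u,v); return s.c+r*(z-s.c[2])/r[2]
    def proj(s,P): return cv2.projectPoints(np.atleast_2d(np.array(P,float)),s.rv,s.t,s.K,None)[0].reshape(-1,2)
E
python3 - <<'E'
from h import *
T=Cam("top");S=Cam("scene")
for n,t,s,z in [("pin",(161.9,189),(443.75,145),.125),("grip",(253.8,133.3),(406.3,198),.182),("post",(233.6,218.6),(372,155),.124),("hub",(225.7,169.5),(410,183),.13),("boss",(178.8,161.7),(457.7,196),.044)]:
    print(n,T.on(*t,z).round(4),S.on(*s,z).round(4))
    a=T.ray(*t);b=S.ray(*s);M=np.stack([a,-b],1);k=np.linalg.lstsq(M,S.c-T.c,rcond=None)[0]
    print("  tri",((T.c+a*k[0]+S.c+b*k[1])/2).round(4))
def foot(C,c,r):
    hsv=cv2.cvtColor(C.img,cv2.COLOR_RGB2HSV); 
    m=((C.img[:,:,2].astype(int)-C.img[:,:,0])>2).astype(np.uint8)*255
    m=cv2.morphologyEx(m,cv2.MORPH_OPEN,np.ones((3,3)))
    n,l,st,ce=cv2.connectedComponentsWithStats(m)
    for i in range(1,n):
        if st[i,4]>800:
            pts=np.argwhere(l==i)[:,::-1]; h=cv2.convexHull(pts.astype(np.int32))
            e=cv2.fitEllipse(h); 
            w=np.array([C.on(u,v,.012)[:2] for u,v in h[:,0]]); cc,rr=cv2.minEnclosingCircle((w*1000).astype(np.float32))
            A=np.c_[2*w,np.ones(len(w))]; x=np.linalg.lstsq(A,(w**2).sum(1),rcond=None)[0]
            print(st[i],e[0],x[:2].round(4),np.sqrt(x[2]+x[0]**2+x[1]**2),cc,rr)
foot(T,0,0);foot(S,0,0)
E
```

```text
pin [0.5035 0.3367 0.125 ] [0.5065 0.3349 0.125 ]
  tri [0.5042 0.3379 0.1211]
grip [0.5975 0.1536 0.182 ] [0.5993 0.1519 0.182 ]
  tri [0.5981 0.1537 0.1795]
post [0.4448 0.1969 0.124 ] [0.4477 0.1955 0.124 ]
  tri [0.4453 0.1976 0.1205]
hub [0.5409 0.2136 0.13  ] [0.5492 0.2106 0.13  ]
  tri [0.5437 0.216  0.1201]
boss [0.5793 0.3303 0.044 ] [0.585  0.3261 0.044 ]
  tri [0.5814 0.3325 0.0353]
[ 546   46   94  126 7957] (597.9476318359375, 102.19121551513672) [ 0.7216 -0.6337] 0.14550231672834726 (719.1267700195312, -649.0728759765625) 162.3284454345703
[ 184  125   66   61 1575] (215.4296875, 153.43048095703125) [0.5911 0.2422] 0.08262589149260385 (601.52783203125, 245.94241333007812) 90.11575317382812
[ 181  138  112  100 3748] (234.8236083984375, 182.2838592529297) [0.5444 0.2149] 0.12771881190301781 (544.8460083007812, 215.214111328125) 128.75369262695312
[ 395  147   85   40 1727] (433.3985900878906, 174.33470153808594) [ 0.535  -0.2318] 0.09397048410738564 (554.6181640625, -236.66571044921875) 97.4113998413086
[ 417  191   70   69 1859] (452.80560302734375, 226.42124938964844)
[... 353 characters left out ...]
255242137 (358.4210510253906, -659.4498291015625) 71.11511993408203
[548  59  46  27 946] (570.5706176757812, 72.24241638183594) [0.4225 0.8921] 0.05814258005930922 (422.5451965332031, 892.1102905273438) 58.54398727416992
[ 347  181  116   89 4003] (401.4383850097656, 222.71534729003906) [0.5506 0.2082] 0.12194172870644625 (546.7659912109375, 213.14889526367188) 127.5994644165039
[204 242  60  36 965] (231.72314453125, 259.4482116699219) [ 0.4468 -0.1467] 0.05571672918276249 (437.45458984375, -132.68966674804688) 69.19853210449219
[ 137  285  129   84 4634] (202.8738555908203, 323.00079345703125) [ 0.5199 -0.2356] 0.10685360353001022 (531.5355224609375, -244.64669799804688) 118.8179702758789
```

>>> carry_out --targets '[[[0, 12, -7, 0, 0, 0, 0], [0, 36, -20, 0, 0, 0, 0], [0, 63, -35, 0, 0, 0, 0], [0, 90, -50, 0, 0, 0, 0], [0, 117, -65, 0, 0, 0, 0], [0, 144, -80, 0, 0, 0, 0], [0, 171, -95, 0, 0, 0, 0], [0, 198, -110, 0, 0, 0, 0], [0, 225, -125, 0, 0, 0, 0], [0, 252, -140, 0, 0, 0, 0], [0, 279, -155, 0, 0, 0, 0], [0, 306, -170, 0, 0, 0, 0], [0, 325, -181, 0, 0, 0, 0], [0, 335, -186, 0, 0, 0, 0], [0, 335, -186, 0, 0, 0, 0]]]' --squeeze 20

```text
time_s: 1.5
position: [0.5062, 0.3361, 0.2184]
tool_rot: [[0.95, -0.0, 0.311], [-0.311, -0.0, 0.95], [-0.0, -1.0, -0.0]]
ft_force: [0.1, 0.6, -0.0]
grip_width: 0.0852
```

```bash
python3 - <<'E'
from h import *
W=Cam("wrist");cv2.imwrite("pics/w1.png",W.img[:,:,::-1])
s=env.observe();print(s["time_s"],s["position"],s["q"],s["ft_force"])
print(W.proj([[.505,.3365,.125],[.505,.3365,.042]]))
E
```

```text
1.55 [0.50482959 0.33699437 0.21861212] [ 2.25547764e+01  2.76710499e+01  6.46891244e+01  1.76488699e-02
  8.76845355e+01 -4.94064731e+01] [-0.03449599  0.76346344  1.04880251]
[[321.22487384 197.64570881]
 [321.08542715 173.18875926]]
```

View pics/w1.png

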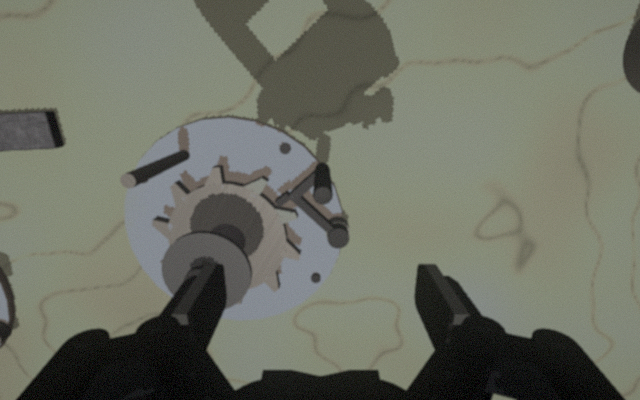

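```bash
python3 - <<'E'
from h import *
W=Cam("wrist")
a=W.img[120:260,110:360,::-1]
cv2.imwrite("pics/w1z.png",cv2.convertScaleAbs(cv2.resize(a,None,fx=3,fy=3,interpolation=cv2.INTER_CUBIC),alpha=1.7))
print(W.c,W.R)
c=np.array([.5457,.2135]);t=np.radians(18);R=np.array([[np.cos(t),-np.sin(t)],[np.sin(t),np.cos(t)]])
for n,p,z in [("pin",(0,130),.125),("post",(-100,15),.124),("pivot",(70,100),.044)]:
    q=c+R@np.array(p)/1000; print(n,q,((W.proj([[*q,z]])-[110,120])*3).round(0))
E
```

```text
[0.42788274 0.36152748 0.37461656] [[ 0.30971883  0.95082734 -0.00126822]
 [ 0.90309313 -0.29375224  0.31326095]
 [ 0.29748453 -0.09816814 -0.94966624]]
pin [0.50552779 0.33713735] [[635. 240.]]
post [0.44595909 0.19686415] [[ 55. 190.]]
pivot [0.58137226 0.33023684] [[680. 364.]]
```

View pics/w1z.png

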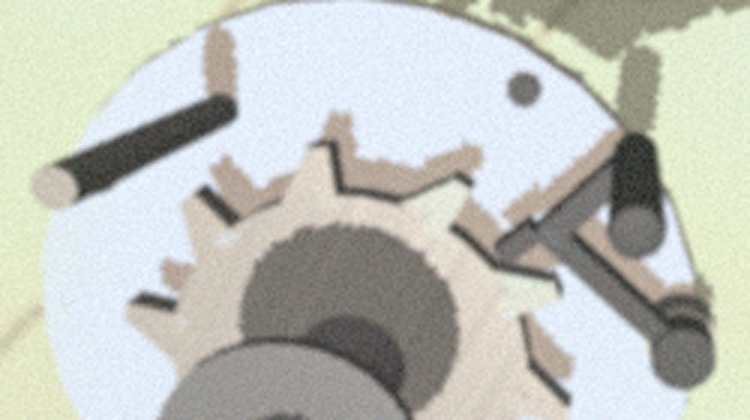

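>>> carry_out --targets '[[[0, 0, 0, -10, 0, 0, 0], [0, 0, 0, -30, 0, 0, 0], [0, 0, 0, -50, 0, 0, 0], [0, 0, 0, -70, 0, 0, 0], [0, 0, 0, -90, 0, 0, 0], [0, 0, 0, -105, 0, 0, 0], [0, 0, 0, -112, 0, 0, 0], [0.5, 0, 0, -112, 0, 0, 0], [0.75, 0, 0, -112, 0, 0, 0], [0.75, 0, 0, -112, 0, 0, 0], [0.75, 0, 0, -112, 0, 0, 0], [0.75, 0, 0, -112, 0, 0, 0], [0.75, 0, 0, -112, 0, 0, 0]]]'

```text
time_s: 2.68
position: [0.5049, 0.3372, 0.1076]
tool_rot: [[0.951, 0.001, 0.309], [-0.309, 0.0, 0.951], [0.001, -1.0, 0.001]]
ft_force: [0.5, -0.1, -0.1]
grip_width: 0.0216
```

```bash
python3 - <<'E'
from h import *
W=Cam("wrist");cv2.imwrite("pics/w2.png",W.img[:,:,::-1])
s=env.observe();print(s["time_s"],s["position"],s["grip_width"],s["ft_force"])
c=np.array([.5443,.2138]);t=np.radians(18);R=np.array([[np.cos(t),-np.sin(t)],[np.sin(t),np.cos(t)]])
p0=c+R@[0,.13]
for d in range(0,43,4):
    a=np.radians(156.8-d); p=np.array([.070+.0762*np.cos(a),.1+.0762*np.sin(a)])
    print(d,((c+R@p-p0)*1000).round(1),p.round(4))
E
```

```text
2.7333 [0.50488445 0.33716655 0.10744612] 0.021642961347093904 [0.11957847 0.5237796  0.12594564]
0 [-0.  0.] [-0.    0.13]
4 [0.6 5.3] [0.0022 0.1348]
8 [ 1.7 10.5] [0.0048 0.1395]
12 [ 3.1 15.6] [0.0077 0.1439]
16 [ 4.8 20.7] [0.0109 0.1482]
20 [ 6.9 25.5] [0.0145 0.1522]
24 [ 9.3 30.3] [0.0182 0.1559]
28 [12.1 34.8] [0.0223 0.1594]
32 [15.1 39.2] [0.0265 0.1626]
36 [18.5 43.3] [0.031  0.1655]
40 [22.2 47.2] [0.0356 0.168 ]
```

View pics/w2.png

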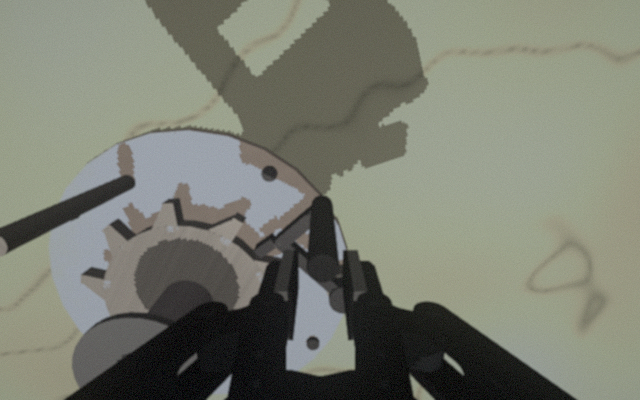

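```bash
python3 - <<'E'
from h import *
W=Cam("wrist");s=env.observe();p=s["position"];x=s["tool_rot"][:,0]
for d in (-.011,-.008,0,.008,.011): print(d,W.proj([[*(p+x*d)[:2],.125]]).round(1), W.proj([[*(p+x*d)[:2],.086]]).round(1))
a=W.img[180:350,240:400,::-1]
cv2.imwrite("pics/w2z.png",cv2.convertScaleAbs(cv2.resize(a,None,fx=3.5,fy=3.5,interpolation=cv2.INTER_CUBIC),alpha=2.2))
E
```

```text
-0.011 [[321.5 250.4]] [[321.3 219.5]]
-0.008 [[321.5 256.2]] [[321.3 224.4]]
0 [[321.5 271.3]] [[321.2 237. ]]
0.008 [[321.4 285.9]] [[321.2 249.3]]
0.011 [[321.4 291.3]] [[321.2 253.8]]
```

View pics/w2z.png

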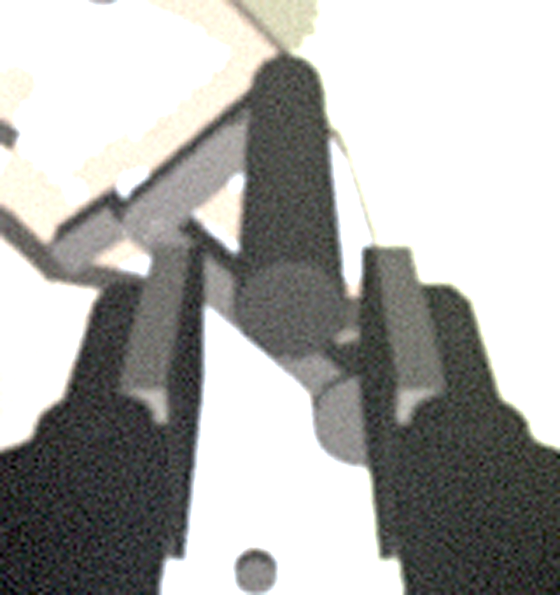

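```bash
python3 - <<'E'
from h import *
S=Cam("scene");p=env.observe()["position"]
print(S.proj([p+[0,0,-.022],p,[.504,.337,.125],[.504,.337,.042]]))
for n,C in (("s",S),("t",Cam("top"))):
    q=C.proj([p])[0].astype(int); a=C.img[max(0,q[1]-80):q[1]+80,max(0,q[0]-80):q[0]+80,::-1]; print(n,q-80)
    cv2.imwrite(f"pics/{n}2z.png",cv2.convertScaleAbs(cv2.resize(a,None,fx=3.7,fy=3.7,interpolation=cv2.INTER_CUBIC),alpha=2.2))
E
```

```text
[[440.18677612 156.863396  ]
 [442.2875547  149.89190344]
 [443.71970032 143.83257012]
 [435.97284605 169.62596429]]
s [362  69]
t [ 84 110]
```

View pics/s2z.png

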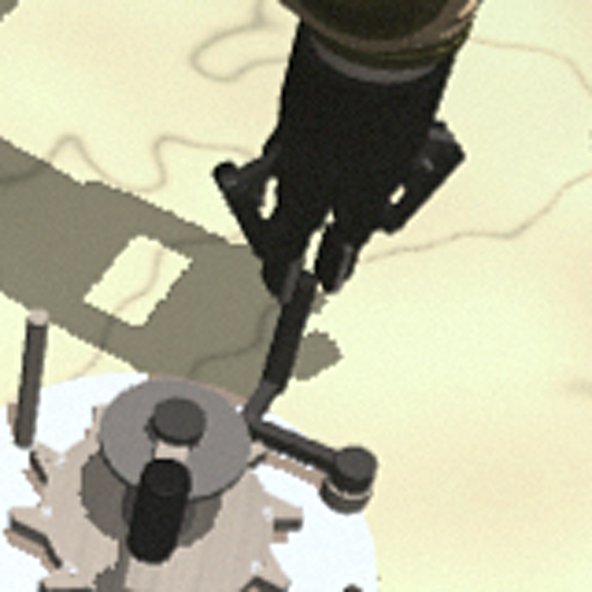

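>>> carry_out --targets '[[[0.75, -1, 0, -6, 0, 0, 0], [0.75, -2, 1, -15, 0, 0, 0], [0.75, -2, 1, -15, 0, 0, 0], [0.75, -2, 4, -15, 0, 0, 0], [0.75, -1, 9, -15, 0, 0, 0], [0.75, 0, 14, -15, 0, 0, 0], [0.75, 1, 19, -15, 0, 0, 0], [0.75, 3, 24, -15, 0, 0, 0], [0.75, 5, 29, -15, 0, 0, 0], [0.75, 7, 33, -15, 0, 0, 0], [0.75, 10, 38, -15, 0, 0, 0], [0.75, 14, 42, -15, 0, 0, 0], [0.75, 18, 46, -15, 0, 0, 0], [0.75, 18, 46, -15, 0, 0, 0], [0.75, 18, 46, -15, 0, 0, 0]]]'

```text
time_s: 4.13
position: [0.5232, 0.3834, 0.0919]
tool_rot: [[0.951, 0.001, 0.309], [-0.309, 0.0, 0.951], [0.0, -1.0, 0.0]]
ft_force: [0.1, 0.6, 0.6]
grip_width: 0.0212
```

```bash
python3 - <<'E'
from h import *
S=Cam("scene");s=env.observe();p=s["position"];print(s["time_s"],p,s["ft_force"],s["grip_width"])
T=Cam("top");W=Cam("wrist")
cv2.imwrite("pics/w3.png",cv2.convertScaleAbs(W.img[:,:,::-1],alpha=2))
a=S.img[100:280,330:520,::-1]
cv2.imwrite("pics/s3z.png",cv2.convertScaleAbs(cv2.resize(a,None,fx=3.3,fy=3.3,interpolation=cv2.INTER_CUBIC),alpha=2.2))
E
```

```text
4.1833 [0.52300436 0.38318914 0.09197556] [-0.30964002  0.22236123 -0.37345863] 0.021537736170979756
```

View pics/s3z.png

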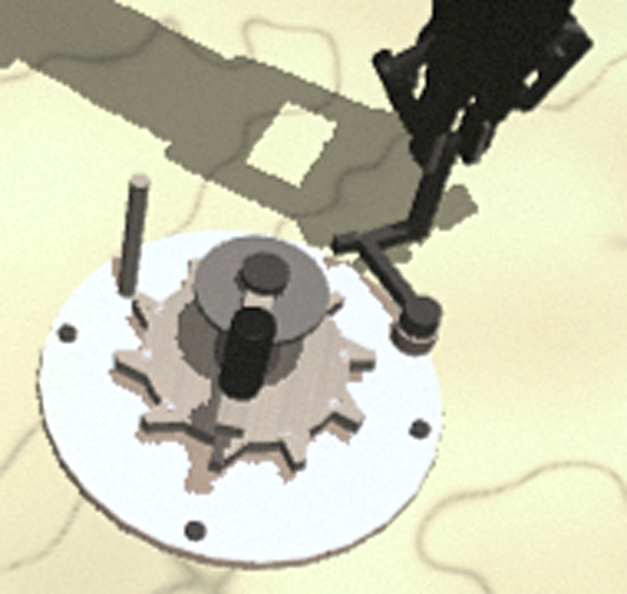

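View pics/w3.png

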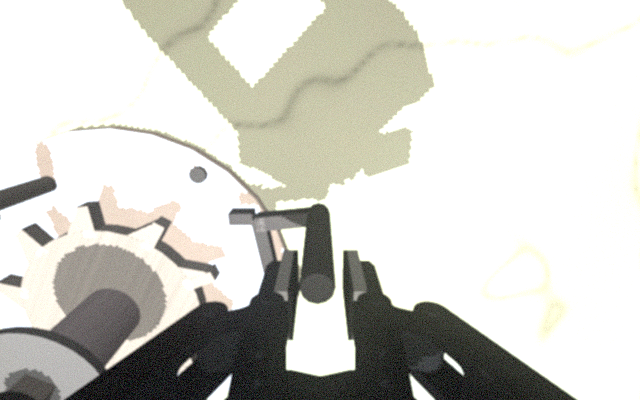

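>>> carry_out --targets '[[[0.75, 0, 0, 15, 0, 0, 0], [0.75, 0, 0, 40, 0, 0, 0], [0.75, 0, 0, 70, 0, 0, 0], [0.6, 0, 0, 100, 0, 0, 0], [0.4, 0, 0, 130, 0, 0, 0], [0, 2, -6, 145, 0, 0, 0], [0, 8, -25, 150, 0, 0, -3], [0, 16, -49, 150, 0, 0, -7], [0, 24, -74, 150, 0, 0, -11], [0, 32, -99, 150, 0, 0, -15], [0, 40, -124, 150, 0, 0, -19], [0, 48, -149, 150, 0, 0, -23], [0, 56, -174, 150, 0, 0, -26], [0, 64, -199, 150, 0, 0, -29], [0, 71, -220, 150, 0, 0, -31], [0, 74, -230, 150, 0, 0, -31], [0, 74, -230, 150, 0, 0, -31]]]'

```text
time_s: 5.7
position: [0.5972, 0.1513, 0.242]
tool_rot: [[0.655, -0.0, 0.756], [-0.756, -0.0, 0.655], [0.0, -1.0, -0.0]]
ft_force: [0.9, 0.3, -0.8]
grip_width: 0.0857
```

```bash
python3 - <<'E'
from h import *
s=env.observe();p=s["position"];print(s["time_s"],p,s["ft_force"],s["q"].round(1))
W=Cam("wrist");T=Cam("top")
print(W.proj([[.5975,.153,.182],[.5443,.2138,.122]]))
cv2.imwrite("pics/w4.png",cv2.convertScaleAbs(W.img[:,:,::-1],alpha=2))
a=T.img[100:260,120:320,::-1]
cv2.imwrite("pics/t4z.png",cv2.convertScaleAbs(cv2.resize(a,None,fx=3.5,fy=3.5,interpolation=cv2.INTER_CUBIC),alpha=2.))
E
```

```text
5.7 [0.59720422 0.15131485 0.24195855] [ 0.86776712  0.30789916 -0.84117029] [  3.2  27.9  60.5  -0.   91.6 -37.7]
[[323.08871439 211.87645919]
 [322.35364351  89.88537624]]
```

View pics/w4.png

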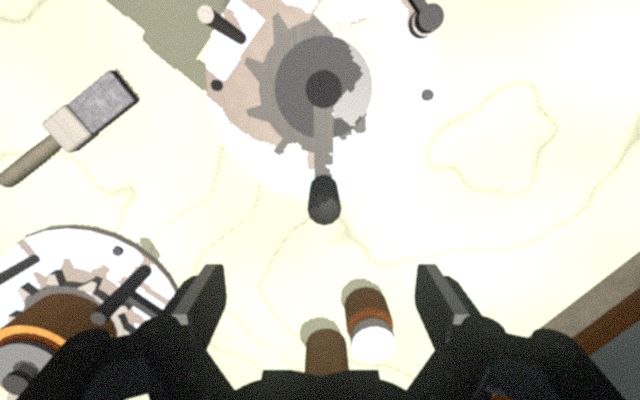

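View pics/t4z.png

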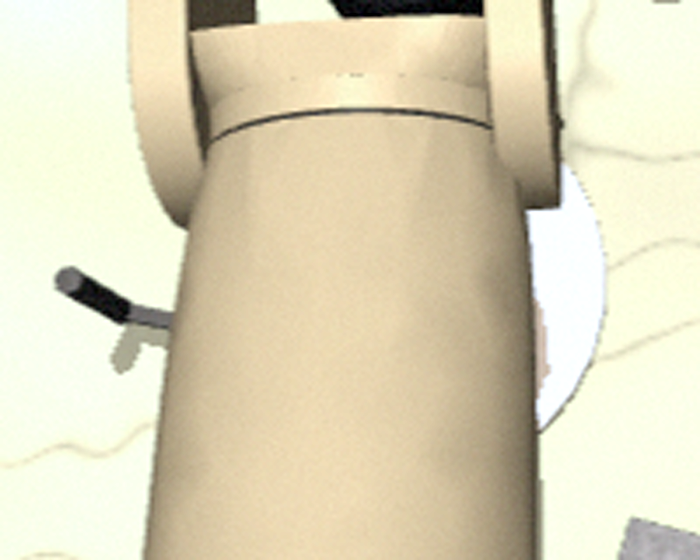

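>>> carry_out --targets '[[[0, -1, 2, -8, 0, 0, 0], [0, -1, 3, -25, 0, 0, 0], [0, -1, 3, -45, 0, 0, 0], [0, -1, 3, -65, 0, 0, 0], [0, -1, 3, -82, 0, 0, 0], [0, -1, 3, -92, 0, 0, 0], [0.4, -1, 3, -92, 0, 0, 0], [0.65, -1, 3, -92, 0, 0, 0], [0.65, -1, 3, -92, 0, 0, 0], [0.65, -1, 3, -92, 0, 0, 0], [0.65, -1, 3, -92, 0, 0, 0], [0.65, -1, 3, -92, 0, 0, 0]]]'

```text
time_s: 6.8
position: [0.596, 0.1562, 0.1507]
tool_rot: [[0.656, 0.001, 0.754], [-0.754, 0.0, 0.656], [0.001, -1.0, 0.001]]
ft_force: [-0.3, 0.1, -0.5]
grip_width: 0.0298
```

```bash
python3 - <<'E'
from h import *
s=env.observe();p=s["position"];print(s["time_s"],p,s["ft_force"],s["grip_width"])
W=Cam("wrist");x=s["tool_rot"][:,0];S=Cam("scene")
for d in (-.012,0,.012): print(d,W.proj([[*(p+x*d)[:2],.182]]).round(1))
cv2.imwrite("pics/w5.png",cv2.convertScaleAbs(W.img[:,:,::-1],alpha=2.5))
a=S.img[80:280,310:510,::-1]
cv2.imwrite("pics/s5z.png",cv2.convertScaleAbs(cv2.resize(a,None,fx=3,fy=3,interpolation=cv2.INTER_CUBIC),alpha=2.4))
E
```

```text
6.8 [0.59597163 0.1561575  0.1506688 ] [-0.25424479  0.12948595 -0.45489633] 0.029752797465955508
-0.012 [[321.8 262.3]]
0 [[321.7 286.9]]
0.012 [[321.7 310.2]]
```

View pics/w5.png

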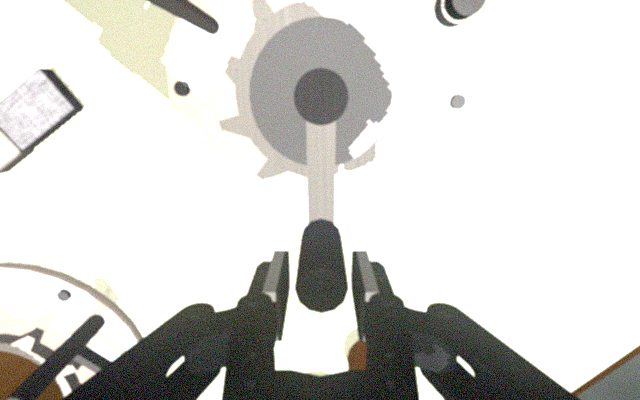

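View pics/s5z.png

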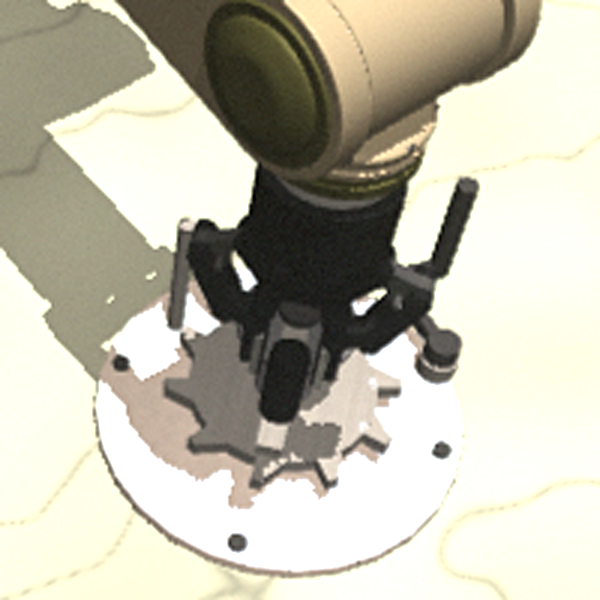

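```bash
python3 - <<'E'
from h import *
c=np.array([544.3,213.8]);p=env.observe()["position"][:2]*1000;v=p-c
print(v,np.hypot(*v))
for d in range(0,121,4):
    a=np.arctan2(v[1],v[0])-np.radians(d); r=77.5+min(d/40,1)*2
    q=c+r*np.array([np.cos(a),np.sin(a)])-p; print(d,q.round(0))
E
```

```text
[ 51.56876011 -57.70569899] 77.39046914935194
0 [ 0. -0.]
4 [-4. -4.]
8 [-8. -7.]
12 [-13. -10.]
16 [-18. -13.]
20 [-22. -15.]
24 [-28. -17.]
28 [-33. -19.]
32 [-38. -20.]
36 [-44. -21.]
40 [-49. -22.]
44 [-55. -22.]
48 [-60. -21.]
52 [-66. -21.]
56 [-71. -19.]
60 [-76. -18.]
64 [-82. -16.]
68 [-87. -14.]
72 [-92. -11.]
76 [-96.  -8.]
80 [-101.   -5.]
84 [-105.   -1.]
88 [-109.    3.]
92 [-113.    7.]
96 [-116.   11.]
100 [-119.   16.]
104 [-122.   21.]
108 [-124.   26.]
112 [-126.   31.]
116 [-128.   36.]
120 [-129.   41.]
```

>>> carry_out --targets '[[[0.65, -4, -4, 0, 0, 0, -4], [0.65, -8, -7, 0, 0, 0, -8], [0.65, -13, -10, 0, 0, 0, -12], [0.65, -18, -13, 0, 0, 0, -16], [0.65, -22, -15, 0, 0, 0, -20], [0.65, -28, -17, 0, 0, 0, -24], [0.65, -33, -19, 0, 0, 0, -28], [0.65, -38, -20, 0, 0, 0, -32], [0.65, -44, -21, 0, 0, 0, -36], [0.65, -49, -22, 0, 0, 0, -40], [0.65, -55, -22, 0, 0, 0, -44], [0.65, -60, -21, 0, 0, 0, -48], [0.65, -66, -21, 0, 0, 0, -52], [0.65, -71, -19, 0, 0, 0, -56], [0.65, -76, -18, 0, 0, 0, -60], [0.65, -76, -18, 0, 0, 0, -60]]]'

```text
time_s: 8.23
position: [0.5194, 0.1383, 0.1504]
tool_rot: [[-0.327, 0.0, 0.945], [-0.945, 0.0, -0.327], [-0.0, -1.0, 0.0]]
ft_force: [-0.1, -0.0, 0.6]
grip_width: 0.0301
```

```bash
python3 - <<'E'
from h import *
s=env.observe();p=s["position"];print(s["time_s"],p,s["ft_force"],s["grip_width"],s["q"].round(1))
W=Cam("wrist");x=s["tool_rot"][:,0];S=Cam("scene")
for d in (-.012,0,.012): print(d,W.proj([[*(p+x*d)[:2],.182]]).round(1))
cv2.imwrite("pics/w6.png",cv2.convertScaleAbs(W.img[:,:,::-1],alpha=2.5))
a=S.img[80:280,310:510,::-1]
cv2.imwrite("pics/s6z.png",cv2.convertScaleAbs(cv2.resize(a,None,fx=3,fy=3,interpolation=cv2.INTER_CUBIC),alpha=2.4))
E
```

```text
8.2333 [0.51937445 0.13825549 0.1503777 ] [-0.14894914 -0.000666    0.60123548] 0.030134043910684145 [ 2.3 24.  82.9  0.  73.1 21.4]
-0.012 [[320.6 261.5]]
0 [[320.6 286.2]]
0.012 [[320.6 309.6]]
```

View pics/w6.png

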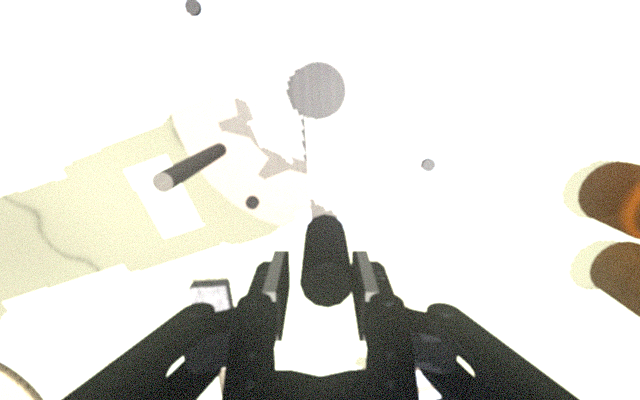

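View pics/s6z.png

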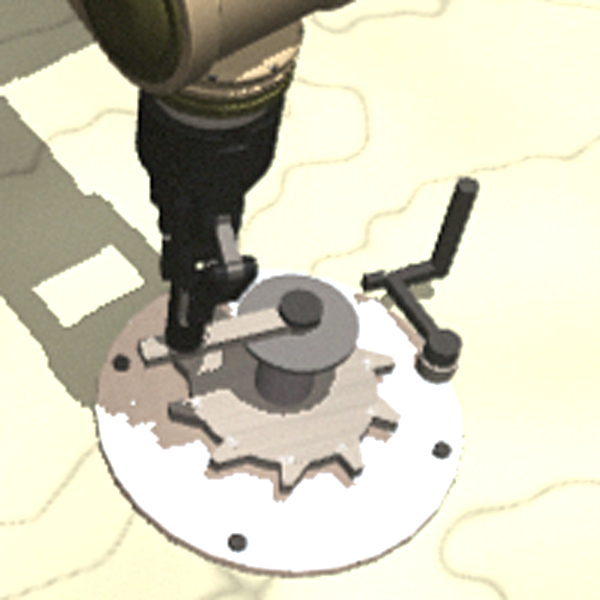

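>>> carry_out --targets '[[[0.65, -6, 2, 0, 0, 0, -4], [0.65, -11, 4, 0, 0, 0, -8], [0.65, -16, 7, 0, 0, 0, -12], [0.65, -20, 10, 0, 0, 0, -16], [0.65, -25, 13, 0, 0, 0, -20], [0.65, -29, 17, 0, 0, 0, -24], [0.65, -33, 21, 0, 0, 0, -28], [0.65, -37, 25, 0, 0, 0, -32], [0.65, -40, 29, 0, 0, 0, -36], [0.65, -43, 34, 0, 0, 0, -40], [0.65, -46, 39, 0, 0, 0, -44], [0.65, -47, 41, 0, 0, 0, -46], [0.65, -48, 43.5, 0, 0, 0, -48], [0.65, -48, 43.5, 0, 0, 0, -48]]]'

```text
time_s: 9.5
position: [0.4718, 0.1817, 0.15]
tool_rot: [[-0.92, -0.0, 0.392], [-0.392, -0.0, -0.92], [0.0, -1.0, 0.0]]
ft_force: [0.5, -0.6, 0.4]
grip_width: 0.0299
```

```bash
python3 - <<'E'
from h import *
s=env.observe();p=s["position"];print(s["time_s"],p,s["ft_force"],s["grip_width"],s["q"].round(1))
W=Cam("wrist");S=Cam("scene")
cv2.imwrite("pics/w7.png",cv2.convertScaleAbs(W.img[:,:,::-1],alpha=2.))
a=S.img[80:280,310:510,::-1]
cv2.imwrite("pics/s7z.png",cv2.convertScaleAbs(cv2.resize(a,None,fx=3,fy=3,interpolation=cv2.INTER_CUBIC),alpha=2.4))
E
```

```text
9.5 [0.47182982 0.18171451 0.1500392 ] [ 0.53524946 -0.60662996  0.37786872] 0.029931633315410017 [ 7.6 21.1 87.8 -0.  71.1 74.6]
```

View pics/w7.png

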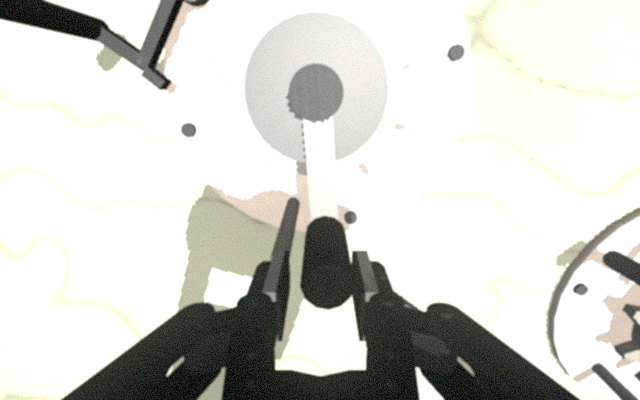

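View pics/s7z.png

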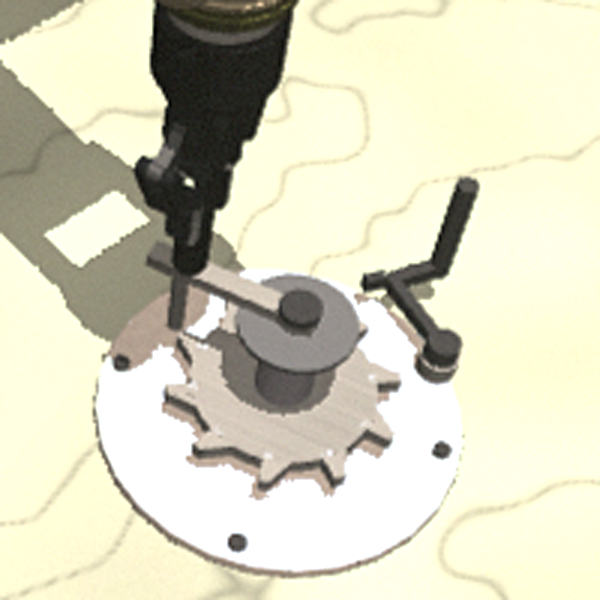

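>>> carry_out --targets '[[[0.65, -0.5, 1.5, 0, 0, 0, -1], [0.65, -1, 2.5, 0, 0, 0, -2], [0.65, -1.5, 4, 0, 0, 0, -3], [0.65, -1.5, 4, 0, 0, 0, -3]]]'

```text
time_s: 9.93
position: [0.4702, 0.1858, 0.15]
tool_rot: [[-0.94, 0.0, 0.341], [-0.341, -0.0, -0.94], [-0.0, -1.0, 0.0]]
ft_force: [0.8, -0.5, -0.8]
grip_width: 0.0297
```

>>> carry_out --targets '[[[0.65, -0.5, 1.5, 0, 0, 0, -1], [0.65, -1, 2.5, 0, 0, 0, -2], [0.65, -1, 2.5, 0, 0, 0, -2]]]'

```text
time_s: 10.18
position: [0.4692, 0.1884, 0.15]
tool_rot: [[-0.951, 0.0, 0.308], [-0.308, 0.0, -0.951], [-0.0, -1.0, -0.0]]
ft_force: [0.7, -0.2, 0.8]
grip_width: 0.0301
```

>>> carry_out --targets '[[[0.65, -0.4, 1.4, 0, 0, 0, -1], [0.65, -0.7, 2.8, 0, 0, 0, -2], [0.65, -0.7, 2.8, 0, 0, 0, -2]]]'

```text
time_s: 10.43
position: [0.4683, 0.1911, 0.15]
tool_rot: [[-0.961, -0.0, 0.275], [-0.275, -0.0, -0.961], [0.0, -1.0, -0.0]]
ft_force: [-0.3, -1.4, 0.7]
grip_width: 0.0295
```

```bash
python3 - <<'E'
from h import *
s=env.observe();p=s["position"];print(s["time_s"],p,s["ft_force"],s["grip_width"],s["q"].round(1))
W=Cam("wrist")
a=W.img[170:350,230:420,::-1]
cv2.imwrite("pics/w8.png",cv2.convertScaleAbs(cv2.resize(a,None,fx=3.3,fy=3.3,interpolation=cv2.INTER_CUBIC),alpha=3))
E
```

```text
10.4333 [0.46833322 0.1911073  0.15000111] [-0.28412822 -1.40831567  0.72473739] 0.02953867601471264 [ 8.8 21.1 87.8  0.  71.1 82.8]
```

View pics/w8.png

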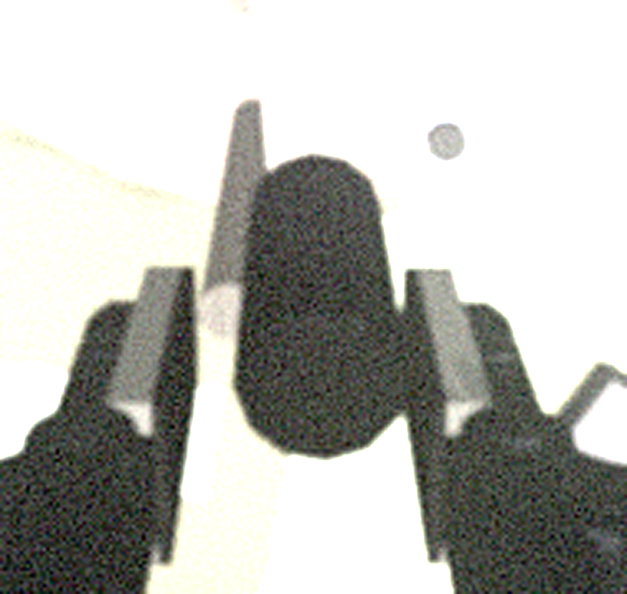

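>>> carry_out --targets '[[[0.65, -0.3, 1, 0, 0, 0, -1], [0.65, -0.6, 2, 0, 0, 0, -1], [0.65, -0.6, 2, 0, 0, 0, -1]]]'

```text
time_s: 10.73
position: [0.4678, 0.1929, 0.15]
tool_rot: [[-0.966, -0.0, 0.259], [-0.259, -0.0, -0.966], [0.0, -1.0, 0.0]]
ft_force: [-0.9, -1.2, -0.5]
grip_width: 0.0296
```

>>> carry_out --targets '[[[0.65, -0.3, 1, 0, 0, 0, -1], [0.65, -0.5, 2, 0, 0, 0, -1], [0.65, -0.5, 2, 0, 0, 0, -1]]]'

```text
time_s: 10.98
position: [0.468, 0.1932, 0.15]
tool_rot: [[-0.97, 0.001, 0.242], [-0.242, -0.004, -0.97], [0.0, -1.0, 0.004]]
ft_force: [2.3, -12.8, 0.2]
grip_width: 0.0299
```

>>> carry_out --targets '[[[0.65, 0.5, -2, 0, 0, 0, 1], [0.65, 1, -4.5, 0, 0, 0, 1], [0.65, 1, -4.5, 0, 0, 0, 1], [0.5, 1, -4.5, 0, 0, 0, 1], [0.5, 1, -4.5, 0, 0, 0, 1], [0.5, 1, -4.5, 0, 0, 0, 1]]]'

```text
time_s: 11.48
position: [0.4684, 0.1906, 0.15]
tool_rot: [[-0.966, 0.0, 0.259], [-0.259, 0.0, -0.966], [-0.0, -1.0, -0.0]]
ft_force: [0.8, 0.3, -0.6]
grip_width: 0.0429
```

```bash
python3 - <<'E'
from h import *
s=env.observe();p=s["position"];print(s["time_s"],p,s["ft_force"],s["grip_width"])
W=Cam("wrist")
a=W.img[170:350,230:420,::-1]
cv2.imwrite("pics/w9.png",cv2.convertScaleAbs(cv2.resize(a,None,fx=3.3,fy=3.3,interpolation=cv2.INTER_CUBIC),alpha=3))
E
```

```text
11.4833 [0.4683974  0.19063591 0.15004384] [ 0.77151006  0.27626627 -0.62189201] 0.04292709357401693
```

View pics/w9.png

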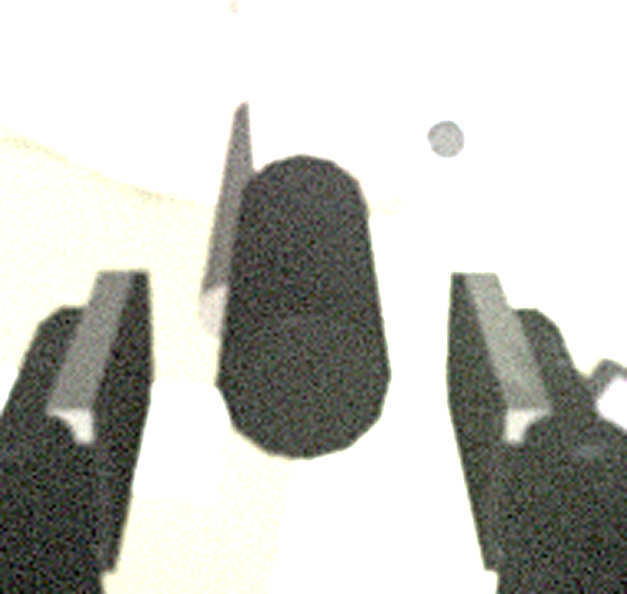

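Grip is centred with clearance on both sides, near the stop post. Lift straight up and move back so the cameras can see the result.

>>> carry_out --targets '[[[0.5, 0, 0, 10, 0, 0, 0], [0.5, 0, 0, 30, 0, 0, 0], [0.5, 0, 0, 55, 0, 0, 0], [0.5, 0, 0, 80, 0, 0, 0], [0.5, 0, 0, 100, 0, 0, 0], [0.5, -15, 20, 110, 0, 0, 0], [0.5, -35, 50, 115, 0, 0, 0], [0.5, -55, 80, 115, 0, 0, 0], [0.5, -75, 110, 115, 0, 0, 0], [0.5, -95, 140, 115, 0, 0, 0], [0.5, -115, 170, 115, 0, 0, 0], [0.5, -130, 200, 115, 0, 0, 0], [0.5, -145, 225, 115, 0, 0, 0], [0.5, -150, 235, 115, 0, 0, 0], [0.5, -150, 235, 115, 0, 0, 0]]]'

```text
time_s: 12.78
position: [0.3172, 0.427, 0.2648]
tool_rot: [[-0.965, -0.0, 0.262], [-0.262, 0.0, -0.965], [0.0, -1.0, -0.0]]
ft_force: [0.2, -0.0, 0.4]
grip_width: 0.0427
```

```bash
python3 - <<'E'
from h import *
s=env.observe();print(s["time_s"],s["position"],s["ft_force"])
for n,(r0,r1,c0,c1) in dict(top=(100,260,120,320),scene=(80,280,310,510)).items():
    C=Cam(n);a=C.img[r0:r1,c0:c1,::-1]
    cv2.imwrite(f"pics/{n}10.png",cv2.convertScaleAbs(cv2.resize(a,None,fx=3,fy=3,interpolation=cv2.INTER_CUBIC),alpha=2.))
    c=np.array([.5443,.2138]);t=np.radians(18);R=np.array([[np.cos(t),-np.sin(t)],[np.sin(t),np.cos(t)]])
    for m,p,z in [("grip",(-80,0),.182),("post",(-100,15),.124),("pin18",(12.0,149),.125)]:
        print(n,m,((C.proj([[*(c+R@np.array(p)/1000),z]])-[c0,r0])*3).round(0))
E
```

```text
12.7833 [0.31718144 0.42699158 0.26480214] [ 0.18102084 -0.01248526  0.42394217]
top grip [[339. 305.]]
top post [[340. 356.]]
top pin18 [[ 91. 258.]]
scene grip [[204. 189.]]
scene post [[185. 221.]]
scene pin18 [[431. 184.]]
```

View pics/top10.png

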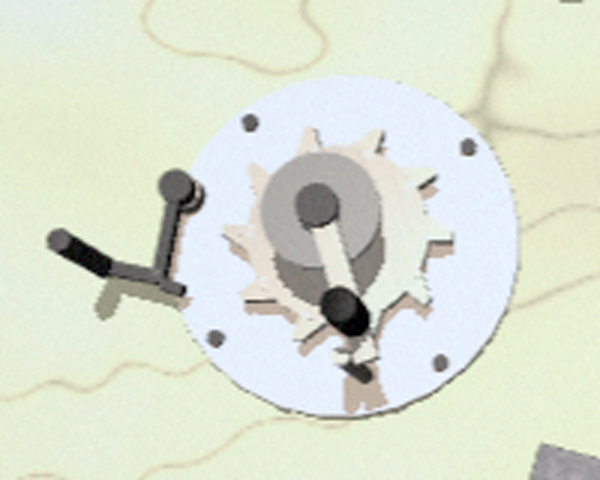

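View pics/scene10.png

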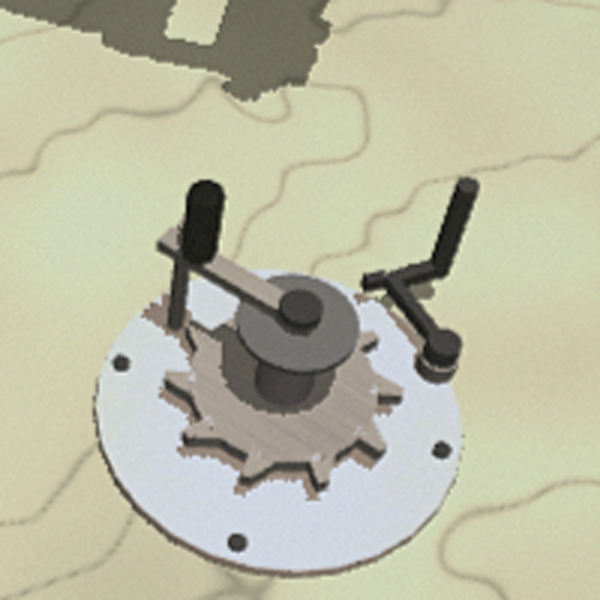

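```bash
python3 - <<'E'
from h import *
T=Cam("top");S=Cam("scene")
print(T.on(120+344/3,100+302/3,.182),S.on(310+206/3,80+190/3,.182))
a=cv2.resize(T.img[190:235,215:260,::-1],(390,390),interpolation=cv2.INTER_NEAREST);b=cv2.resize(S.img[135:195,355:415,::-1],(390,390),interpolation=cv2.INTER_NEAREST)
cv2.imwrite("pics/c11.png",cv2.convertScaleAbs(np.hstack([a,b]),alpha=1.8))
E
```

```text
[0.47010386 0.18620291 0.182     ] [0.46971868 0.18916253 0.182     ]
```

View pics/c11.png

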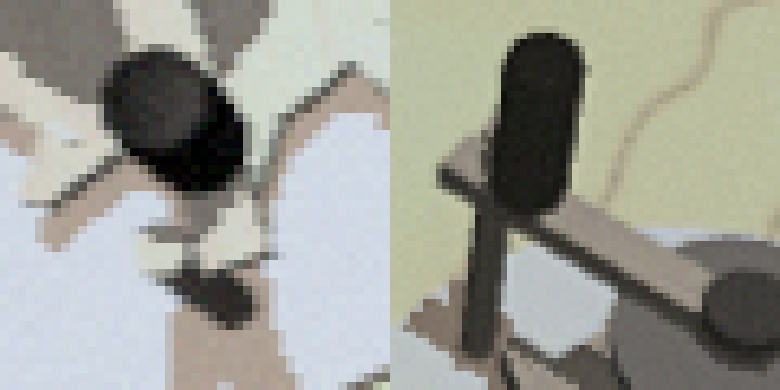

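```bash
python3 - <<'E'
from h import *
W=Cam("wrist");print(W.proj([[.4465,.197,.124],[.469,.189,.182]]),W.c)
cv2.imwrite("pics/w12.png",cv2.convertScaleAbs(W.img[:,:,::-1],alpha=1.6))
E
```

```text
[[609.92989428 110.84537184]
 [708.35051815  85.7955903 ]] [0.3969492  0.44485743 0.42097269]
```

View pics/w12.png

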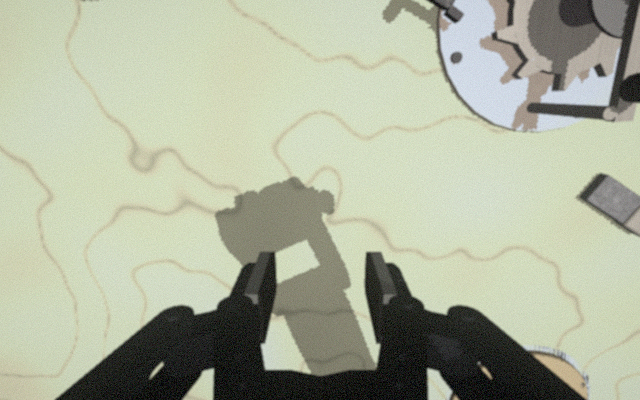

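>>> carry_out --targets '[[[0.5, 5, -20, 0, 0, 0, 0], [0.5, 0, -50, 0, 0, 0, 0], [0.5, -10, -80, 0, 0, 0, 0], [0.5, -20, -105, 0, 0, 0, 0], [0.5, -25, -120, 0, 0, 0, 0], [0.5, -25, -120, 0, 0, 0, 0], [0.5, -25, -120, 0, 0, 0, 0]]]'

```text
time_s: 13.62
position: [0.294, 0.3048, 0.2655]
tool_rot: [[-0.966, 0.001, 0.257], [-0.257, 0.001, -0.966], [-0.001, -1.0, -0.0]]
ft_force: [0.5, 0.2, 0.2]
grip_width: 0.0428
```

```bash
python3 - <<'E'
from h import *
W=Cam("wrist");q=W.proj([[.4465,.197,.124]])[0].astype(int);print(q)
x0=max(0,min(640-160,q[0]-80));y0=max(0,q[1]-70)
a=W.img[y0:y0+140,x0:x0+160,::-1]
cv2.imwrite("pics/w13.png",cv2.convertScaleAbs(cv2.resize(a,None,fx=4,fy=4,interpolation=cv2.INTER_CUBIC),alpha=1.6))
E
```

```text
[494  40]
```

View pics/w13.png

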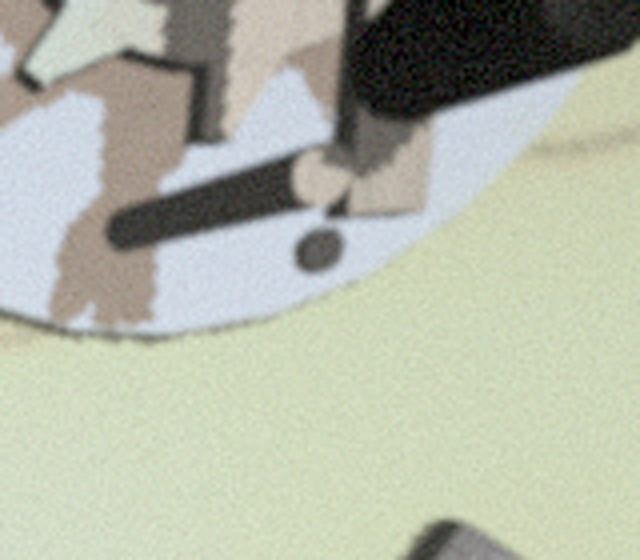

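```bash
python3 - <<'E'
from rig import env
print(env.close_job(), env.observe()["time_s"])
E
```

```text
the job is handed in; nothing more can be done
the job is handed in; nothing more can be done
```

The job is done and handed in at about 13.7 s, well inside the 43 s limit.

**What I did:** On the bare reel I swung the pawl pin about 35° outward, roughly 35 mm (it clears at 18 mm), and left it there. I then turned the crank clockwise about 113° until the arm met the stop post. Contact showed as a 12.8 N reaction at the tool. I backed off, opened the fingers and lifted away.

**Last checks:**
- **Crank:** the final wrist view shows the stop post's top edge touching the crank arm.
- **Pawl:** the top and scene views after release show it still swung out.
- **Robot:** it was clear of everything at hand-in, with force readings at noise level. I made no moves near the tube reel.

**Disagreements:**
- **Grip position:** triangulated from the top and scene cameras, the crank grip came out about 3 mm (about 2°) short of the contact position. The wrist view and the contact force both indicated contact. I put the gap down to camera bias, which had shown at about 2 mm in earlier measurements.
- **Fingertips:** in the images they sat somewhat higher than the stated tip reach, so I went 15 mm lower on the pin to hold it securely.

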